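Snap the filled sample vials shut along the row

ROBOT

A 6-joint arm with a two-finger parallel gripper is mounted at the origin on a cart in front of the work surface, level with it; the furniture and walls round the work are solid. World frame = base frame: x ahead of the robot, y to its left, z up, the work surface at z = 0. Lengths are in m, angles in rad, forces in N, time in s.
With the tool pointing down it reaches from about 0.35 to 0.775 m from the base axis. Payload 5.5 kg.
Tool frame: the origin (TCP) lies at the very end of the fingers, on their centre line; the grasp point (between the pads) lies 19 mm behind it; z points along the fingers, y is the line along which they close (so a half turn about z gives the same grasp; the last joint's range is limited). The gripper opens to 85 mm and grips with 20 to 120 N. Pads are 22 mm wide; open, the fingers measure 114 mm over their backs; the gripper's body (76 mm by 85 mm) begins 54 mm behind the grasp point. The pads swing forward as they close: fully open they stand 13 mm farther back than shut.
Start: joints at [1.137, 0.313, 0.046, 1.304, 0, 1.431], TCP at [0.167, 0.55, 0.231] pointing down, gripper open.
Joint ranges: [-2.76, 2.76], [-0.86, 1.69], [-1.03, 1.26], [-2.2, 2.34], [-1.47, 1.5], [-3.14, 3.14]. Speed limits (rad/s): [2.57, 2.57, 3.14, 3.14, 3.14, 3.14].

INTERFACE

Orientations are given as a unit quaternion [w, x, y, z].
In Python, from workcell import env, cams, ticket, spotter gives the robot as it stands.
- The arm moves only by the tool jog_arm, never from a script. Its argument "increments" is a list that holds one entry, the list of rows, each a list of 7 numbers: the shift along the tool's x, y, z in units of 0.25 m (1.0 is 0.25 m), then the turn, a rotation vector about the tool's x, y, z in units of 180 degrees (1.0 is 180 degrees), then the closure in counts, from 0 (fully open) to 255 (shut). A call has 1 to 20 rows; each row shifts and turns the commanded pose from where the row before left it, along the tool's axes as they then stand; what a row does not reach is not made up. A row lasts 1/10 s, in which the tool goes at most 50 mm and 8.59 degrees, less where a joint would pass 70% of its speed; a pose out of reach is approached as far as the arm can. A call with a number of a shift or a turn outside -1 to 1 is refused whole. A call with a gripper value outside its range is refused whole. The fingers move at their own pace and stop on an object; "force" is the grip in N (left out, the last holds). Time passes only in rows, so rows that do not move let the fingers close. It gives the time, the measured TCP pose, the force, the opening and the grip force at its end, in the units of the state.
- env.get_state(): the state, without advancing time (a new reading comes with each control period).
- cams.read_camera(name): name is "side" or "top"; returns a dict with "pixels" (400x640x3 uint8, red, green, blue), "fx", "fy", "cx", "cy" (pixels), "xyz" and "attitude" of the camera in the world. Camera axes: x right, y down, z forward; pixel columns grow to the right and rows downward; lengths in m; the calibration is good to about 2 mm. A picture is of the moment at which its call begins. There is no depth.
- ticket.hand_in(): hands the job in; it is judged then, once.
Trained networks look in the newest picture that a camera, given by its name, has taken for a name from the list of things; names that differ only in an ending like _2 or _b are one class to them, and where a whole thing is asked for, a point or a joint stands for the part that bears it (a point fixed in the world has none). Each returns a list of dicts, best first, with "conf" (0 to 1); they miss things now and then, are a little off and sometimes report something else, mostly with a low value. They report only what shows in the picture. A call takes as long as a camera call. They do not tell look-alikes from the thing itself.
- spotter.find_in(target, camera): "uv" ([column, row] in pixels, amid what is visible of it).
- spotter.cut_out(target, camera): "region" (400x640 bool, what is visible of it) and "uv" ([column, row] in pixels, amid what is visible of it).
- spotter.landmark_of(target, camera): "uv" ([column, row] in pixels: a listed point, or the origin of a listed thing).
The state is a dict: "clock": time; "joint_pos": joint angles; "qvel": joint speeds; "tau": joint torques, N m; "tcp_pos": TCP position; "orientation": TCP orientation; "wrist_force": force on the tool from outside, world axes, zero at the start; "ft_torque": the same for the moment, N m; "finger_gap": finger opening in m; "grip_force": force on a finger pad.
Only numpy, scipy, OpenCV 4.12 (cv2) and the standard library are available. Lean on these libraries where they do the work, as an engineer would, in place of code of your own. Each camera call takes 0.05 s, during which the arm holds its last target. There are 200 camera calls.

TASK

The rack of samples is about to go off to the lab: run your fingertips lightly along the row and press the flip-top lid of each vial that holds a stone core until it snaps fully shut. The empty vial still waits for its sample, so pass over it and leave its lid wide open all the while. Only press the lids, do not lift any vial from the rack, and leave the things round about where they are.

Things in the scene. Friction and masses are not known exactly. Their poses are not given: they have to be found in the camera images.
- rack: grey plastic vial rack, 51 x 228 mm and 42 mm high, stands fast on the desk (does not move); origin under its centre, z up, y along the row of four pockets. Pocket centres at y = -81, -27, 27 and 81 mm in this frame (54 mm apart); vials stand on its floor 6 mm above the desk. Slots keep each vial's hinge on its +y side, so all lids open the same way
- vial_a: Clear round flip-top vial, 34 mm across, 64 mm tall without lid, loose in a pocket of the rack (about 1 mm play), FILLED: a dark stone core stands inside. Origin: centre of its underside; z up, y along the row toward its lid hinge (at y = +21.5 mm, z = 64 mm). Lid: white disc 39 mm across, 5 mm thick, smooth, with a thumb tab that ends at y = -25.5 mm; open, it rises from the hinge at 46 degrees, its tab's tip 36 mm above the hinge, over y = -8 mm
- vial_a_shut (a point): where the middle of the lid's top face lies once the lid is SHUT (fixed to the vial, not to the lid): on the vial's axis, 69 mm above its underside, 75 mm above the desk; axes as the vial's
- vial_a_lid (a joint): lid hinge of vial_a, rad: 0 = wide open (46 degrees), 0.80 = shut flat on the rim. Over-centre snap hinge: left alone it springs fully open from below about 0.34 and snaps fully shut from above about 0.46. Closing takes about 3 N pressed down at the tab, more nearer the hinge; shut, it stops on the rigid rim
- vial_b: Clear round flip-top vial, 34 mm across, 64 mm tall without lid, loose in a pocket of the rack (about 1 mm play), FILLED: a dark stone core stands inside. Origin: centre of its underside; z up, y along the row toward its lid hinge (at y = +21.5 mm, z = 64 mm). Lid: white disc 39 mm across, 5 mm thick, smooth, with a thumb tab that ends at y = -25.5 mm; open, it rises from the hinge at 46 degrees, its tab's tip 36 mm above the hinge, over y = -8 mm
- vial_b_shut (a point): where the middle of the lid's top face lies once the lid is SHUT (fixed to the vial, not to the lid): on the vial's axis, 69 mm above its underside, 75 mm above the desk; axes as the vial's
- vial_b_lid (a joint): lid hinge of vial_b, rad: 0 = wide open (46 degrees), 0.80 = shut flat on the rim. Over-centre snap hinge: left alone it springs fully open from below about 0.34 and snaps fully shut from above about 0.46. Closing takes about 3 N pressed down at the tab, more nearer the hinge; shut, it stops on the rigid rim
- vial_c: Clear round flip-top vial, 34 mm across, 64 mm tall without lid, loose in a pocket of the rack (about 1 mm play), FILLED: a dark stone core stands inside. Origin: centre of its underside; z up, y along the row toward its lid hinge (at y = +21.5 mm, z = 64 mm). Lid: white disc 39 mm across, 5 mm thick, smooth, with a thumb tab that ends at y = -25.5 mm; open, it rises from the hinge at 46 degrees, its tab's tip 36 mm above the hinge, over y = -8 mm
- vial_c_shut (a point): where the middle of the lid's top face lies once the lid is SHUT (fixed to the vial, not to the lid): on the vial's axis, 69 mm above its underside, 75 mm above the desk; axes as the vial's
- vial_c_lid (a joint): lid hinge of vial_c, rad: 0 = wide open (46 degrees), 0.80 = shut flat on the rim. Over-centre snap hinge: left alone it springs fully open from below about 0.34 and snaps fully shut from above about 0.46. Closing takes about 3 N pressed down at the tab, more nearer the hinge; shut, it stops on the rigid rim
- vial_empty: Clear round flip-top vial, 34 mm across, 64 mm tall without lid, loose in a pocket of the rack (about 1 mm play), EMPTY. Origin: centre of its underside; z up, y along the row toward its lid hinge (at y = +21.5 mm, z = 64 mm). Lid: white disc 39 mm across, 5 mm thick, smooth, with a thumb tab that ends at y = -25.5 mm; open, it rises from the hinge at 46 degrees, its tab's tip 36 mm above the hinge, over y = -8 mm
- vial_empty_shut (a point): where the middle of the lid's top face lies once the lid is SHUT (fixed to the vial, not to the lid): on the vial's axis, 69 mm above its underside, 75 mm above the desk; axes as the vial's
- vial_empty_lid (a joint): lid hinge of vial_empty, rad: 0 = wide open (46 degrees), 0.80 = shut flat on the rim. Over-centre snap hinge: left alone it springs fully open from below about 0.34 and snaps fully shut from above about 0.46. Closing takes about 3 N pressed down at the tab, more nearer the hinge; shut, it stops on the rigid rim
- spare_cap_1: bystander: white screw cap lying on the desk left of the rack, 65 mm across, 19 mm high; origin under its centre
- stamp: bystander: self-inking hand stamp standing right of the rack, 28 x 45 x 67 mm; origin under its centre
- marker_black: bystander: marker pen lying on the desk in front of the rack, near the desk edge, 138 mm long, 18 mm thick; origin under its centre
Mind the look-alikes: they are no part of the job. Leave any green look-alike of the vial_c alone.

How it is judged:
By the outcome, as a careful person would: the job done as asked, in the order asked, and still so for the second after the job is handed in, with the robot touching nothing.
It also fails if it takes over 48 s, if anything falls off the work surface, if the arm or the gripper's body presses on something with over 40 N, if the wrist force passes 120 N, or if a joint passes its speed limit or range.

## Working session

There is one attempt and no reset: what is moved stays moved. The work goes in short steps, Python scripts to look and compute and a tool call to move; the robot and the scene stay as the last step left them, time stands still between calls to the robot, and variables do not carry over. Pictures are saved under pics/ and viewed, at most 10 in all, crops included, and the job is handed in when it is done.

Besides the shell and the picture viewer there is one more tool, called by a JSON object that holds its "fn" and its "kwargs". jog_arm: Moves the arm, as the interface text tells. Shifts and turns lie within -1 to 1; 1 stands for 0.25 m of shift or 180 degrees of turn. Its arguments: {"type":"object","properties":{"increments":{"type":"array"},"force":{"type":"number"}},"required":["increments"]}

```bash
mkdir -p pics; python3 - <<'E'
from workcell import env,cams,spotter
import cv2
s=env.get_state();print({k:s[k] for k in('clock','tcp_pos','orientation','wrist_force')})
for c in('side','top'):
    r=cams.read_camera(c);cv2.imwrite(f'pics/{c}1.png',r['pixels'][:,:,::-1]);print(c,{k:r[k] for k in r if k!='pixels'})
    for t in('rack','vial_a','vial_empty','vial_a_shut','vial_empty_shut'):
        print(t,[(round(d['conf'],2),[round(float(x)) for x in d['uv']]) for d in spotter.landmark_of(t,c)])
E
```

```text
{'clock': 0.0, 'tcp_pos': array([0.16633856, 0.54989776, 0.23040747]), 'orientation': array([-2.36440127e-04,  1.46395162e-01,  9.89225781e-01, -8.68662467e-04]), 'wrist_force': array([ 0.60617817, -0.15013189, -0.22948105])}
side {'fx': 515.8064540407656, 'fy': 515.8064540407656, 'cx': 311.33120665494505, 'cy': 199.26604630582776, 'xyz': array([ 0.31195889, -1.04538875,  1.00199653]), 'attitude': array([-0.41192212,  0.90810761, -0.07027387,  0.02687582])}
rack [(0.77, [334, 262])]
vial_a [(0.9, [332, 214]), (0.79, [330, 255]), (0.7, [331, 268]), (0.7, [324, 234])]
vial_empty []
vial_a_shut [(0.58, [331, 248])]
vial_empty_shut [(0.88, [333, 264])]
top {'fx': 448.9457593099506, 'fy': 448.9457593099506, 'cx': 321.39000800136665, 'cy': 205.08122934867703, 'xyz': array([0.34776591, 0.01169049, 1.25445169]), 'attitude': array([ 0.04508338, -0.69899702,  0.71334361, -0.02261754])}
rack [(0.7, [396, 198])]
vial_a [(0.68, [403, 198]), (0.65, [336, 179]), (0.61, [365, 195]), (0.59, [390, 198])]
vial_empty [(0.72, [425, 196])]
vial_a_shut [(0.79, [411, 194])]
vial_empty_shut [(0.48, [430, 198])]
```

```bash
python3 - <<'E'
import cv2
a=cv2.imread('pics/side1.png')[150:330,210:450];b=cv2.imread('pics/top1.png')[120:280,290:490]
cv2.imwrite('pics/s1c.png',cv2.resize(a,None,fx=3.3,fy=3.3,interpolation=2));cv2.imwrite('pics/t1c.png',cv2.resize(b,None,fx=3.7,fy=3.7,interpolation=2))
E
```

```text
(no output)
```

View pics/s1c.png

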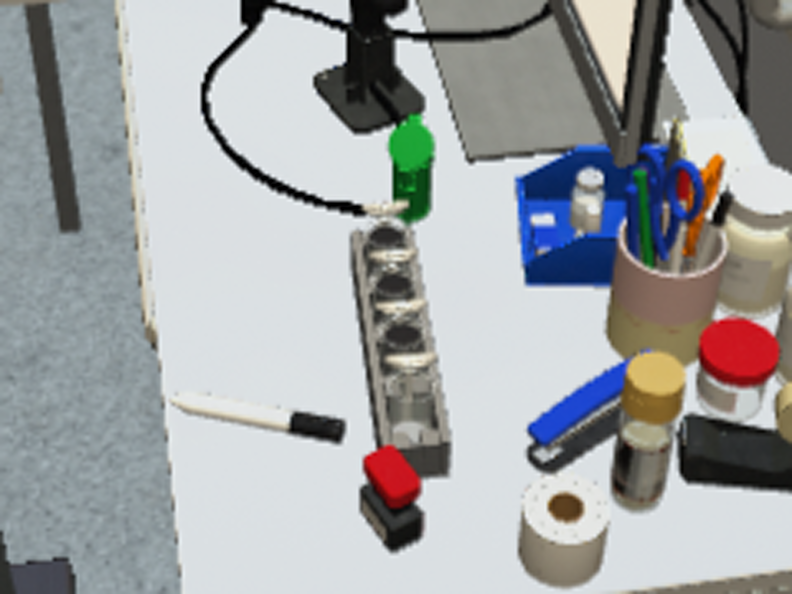

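View pics/t1c.png

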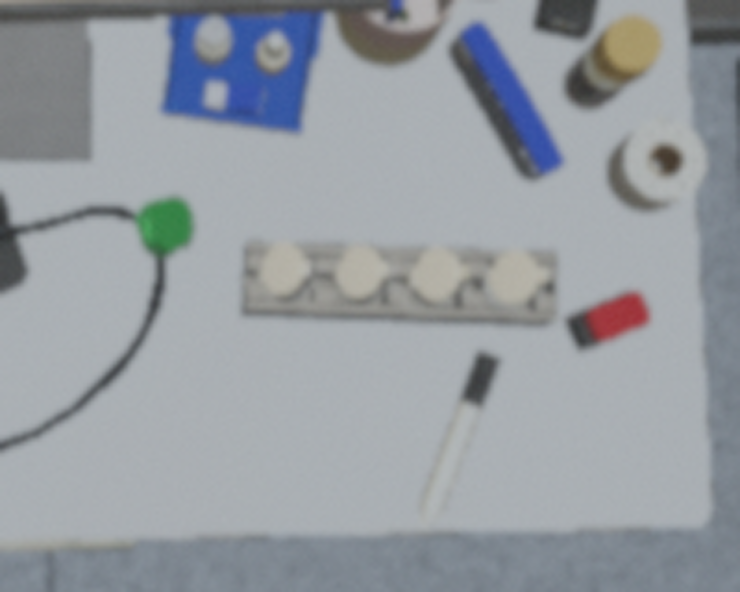

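View pics/top1.png

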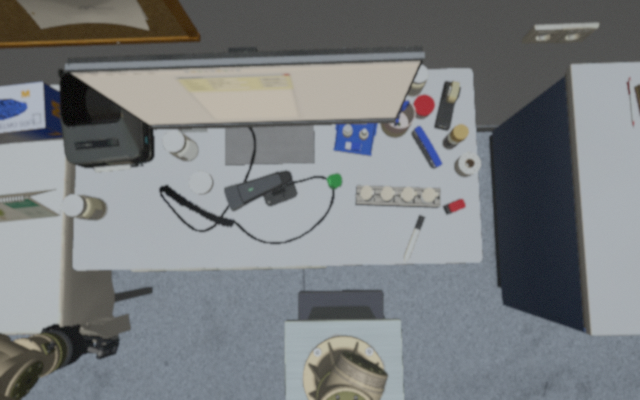

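The three filled vials are the +y ones: dark cores show in the side crop at about (385,235), (393,283) and (403,333). The empty one is at the −y end, at about (410,400). Hinges are on the +y side (left in the top view). The green look-alike stands beyond the +y end of the rack.

```bash
cat > h.py <<'E'
import numpy as np
from scipy.spatial.transform import Rotation as R
def rot(q): return R.from_quat(np.roll(q,-1)).as_matrix()
def plane(r,uv,z):
    d=rot(r['attitude'])@[(uv[0]-r['cx'])/r['fx'],(uv[1]-r['cy'])/r['fy'],1]
    return r['xyz']+d*(z-r['xyz'][2])/d[2]
def proj(r,p):
    c=rot(r['attitude']).T@(np.array(p)-r['xyz']); return r['fx']*c[0]/c[2]+r['cx'],r['fy']*c[1]/c[2]+r['cy']
E
python3 - <<'E'
from h import *
from workcell import cams,spotter
import cv2
np.set_printoptions(precision=4,suppress=True)
r=cams.read_camera('top')
# rack-top corners read from the crop
for u in((245,240),(555,250),(553,323),(243,315)): print('corner',plane(r,(290+u[0]/3.7,120+u[1]/3.7),.042))
# lid blobs
im=cv2.cvtColor(r['pixels'],cv2.COLOR_RGB2HSV)
for d in spotter.cut_out('vial_a','top')+spotter.cut_out('vial_empty','top'):
    m=d['region'];print(round(d['conf'],2),d['uv'],m.sum(),plane(r,d['uv'],.085))
for z,t in((0,'rack'),(.006,'vial_a'),(.075,'vial_a_shut'),(.075,'vial_empty_shut'),(0,'stamp')):
    for d in spotter.landmark_of(t,'top'): print(t,round(d['conf'],2),plane(r,d['uv'],z))
r=cams.read_camera('side')
for z,t in((0,'rack'),(.006,'vial_a'),(.075,'vial_a_shut'),(.075,'vial_empty_shut'),(0,'stamp')):
    for d in spotter.landmark_of(t,'side'): print('side',t,round(d['conf'],2),plane(r,d['uv'],z))
E
```

```text
corner [ 0.5178 -0.0466  0.042 ]
corner [ 0.5052 -0.2722  0.042 ]
corner [ 0.4517 -0.2684  0.042 ]
corner [ 0.4625 -0.0437  0.042 ]
0.69 [407.8, 194.7] 207 [ 0.4828 -0.178   0.085 ]
0.55 [334.9, 180.4] 169 [0.5249 0.0111 0.085 ]
0.45 [365.5, 195.5] 173 [ 0.4832 -0.068   0.085 ]
0.44 [414.8, 238.6] 290 [ 0.3683 -0.1918  0.085 ]
0.63 [429.4, 193.8] 201 [ 0.4839 -0.234   0.085 ]
rack 0.56 [ 0.4838 -0.1556  0.    ]
vial_a 0.73 [ 0.4843 -0.0801  0.006 ]
vial_a 0.7 [ 0.4868 -0.1294  0.006 ]
vial_a 0.69 [ 0.4923 -0.1856  0.006 ]
vial_a 0.64 [0.5345 0.0178 0.006 ]
vial_a_shut 0.76 [ 0.4875 -0.196   0.075 ]
vial_empty_shut 0.72 [ 0.4779 -0.2478  0.075 ]
vial_empty_shut 0.23 [ 0.4698 -0.2196  0.075 ]
stamp 0.63 [ 0.4494 -0.3182  0.    ]
stamp 0.63 [ 0.4838 -0.0685  0.    ]
side rack 0.72 [ 0.4959 -0.1612  0.    ]
side vial_a 0.89 [0.5326 0.0156 0.006 ]
side vial_a 0.73 [ 0.4911 -0.178   0.006 ]
side vial_a 0.66 [ 0.4942 -0.1413  0.006 ]
side vial_a 0.55 [ 0.4877 -0.0756  0.006 ]
side vial_a_shut 0.59 [ 0.4833 -0.1873  0.075 ]
side vial_empty_shut 0.86 [ 0.4794 -0.2408  0.075 ]
side stamp 0.71 [ 0.4539 -0.3098  0.    ]
```

```bash
python3 - <<'E'
from h import *
from workcell import cams
r=cams.read_camera('side')
for p in((.167,.55,.23),(.33,.2,.23),(.33,.2,0),(.488,-.086,.2)): print(p,proj(r,p))
E
```

```text
(0.167, 0.55, 0.23) (np.float64(196.1847545082286), np.float64(63.49988447579588))
(0.33, 0.2, 0.23) (np.float64(253.33127894062466), np.float64(116.0823061677535))
(0.33, 0.2, 0) (np.float64(259.54167698366075), np.float64(180.13933875634132))
(0.488, -0.086, 0.2) (np.float64(326.7207729272066), np.float64(182.9644335423693))
```

View pics/side1.png

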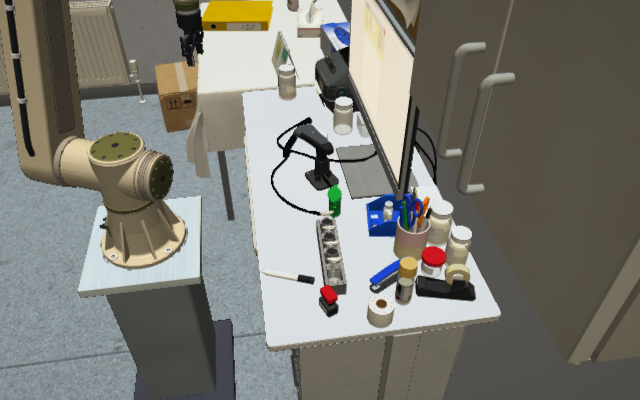

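{"fn": "jog_arm", "kwargs": {"increments": [[[0,0,0,0,0,0.047,255],[0,0,0,0,0,0.047,255],[0,0,0,0,0,0.047,255],[0,0,0,0,0,0.047,255],[0,0,0,0,0,0.047,255],[0,0,0,0,0,0.047,255],[0,0,0,0,0,0.047,255],[0,0,0,0,0,0.047,255],[0,0,0,0,0,0.047,255],[0,0,0,0,0,0,255],[0,0,0,0,0,0,255]]]}}

```text
clock: 2.45
tcp_pos: [0.1665, 0.5504, 0.2313]
orientation: [-0.0, 0.724, 0.69, 0.0]
wrist_force: [-0.1, 0.4, 0.1]
finger_gap: -0.0003
grip_force: 0.0
```

The picture shows the scanner stand at about (315,155) and the green vial at (335,200). I'll pass in front of them, high up.

{"fn": "jog_arm", "kwargs": {"increments": [[[-0.152,0.08,-0.031,0,0,0,255],[-0.152,0.08,-0.031,0,0,0,255],[-0.152,0.08,-0.031,0,0,0,255],[-0.152,0.08,-0.031,0,0,0,255],[-0.152,0.08,-0.031,0,0,0,255],[-0.152,0.08,-0.031,0,0,0,255],[-0.152,0.08,-0.031,0,0,0,255],[-0.152,0.08,-0.031,0,0,0,255],[-0.152,0.08,-0.031,0,0,0,255],[-0.139,0.086,0,0,0,0,255],[-0.139,0.086,0,0,0,0,255],[-0.139,0.086,0,0,0,0,255],[-0.139,0.086,0,0,0,0,255],[-0.139,0.086,0,0,0,0,255],[-0.139,0.086,0,0,0,0,255],[-0.139,0.086,0,0,0,0,255],[-0.139,0.086,0,0,0,0,255],[0,0,0,0,0,0,255],[0,0,0,0,0,0,255],[0,0,0,0,0,0,255]]]}}

```text
clock: 4.45
tcp_pos: [0.4853, -0.0864, 0.3011]
orientation: [-0.0, 0.725, 0.689, 0.0]
wrist_force: [0.2, 0.7, 1.1]
finger_gap: -0.0001
grip_force: 0.0
```

{"fn": "jog_arm", "kwargs": {"increments": [[[0,0.01,0.171,0,0,0,255],[0,0,0.171,0,0,0,255],[0,0,0.171,0,0,0,255],[0,0,0.171,0,0,0,255],[0,0,0,0,0,0,255],[0,0,0,0,0,0,255]]]}}

```text
clock: 5.05
tcp_pos: [0.4879, -0.0861, 0.1308]
orientation: [-0.0, 0.725, 0.689, -0.0]
wrist_force: [-0.0, -0.6, 0.7]
finger_gap: -0.0002
grip_force: 0.0
```

```bash
python3 - <<'E'
from h import *
from workcell import cams,env
import cv2
print(env.get_state()['tcp_pos'])
r=cams.read_camera('side')
im=r['pixels'][:,:,::-1][150:310,260:420]
cv2.imwrite('pics/s2.png',cv2.resize(im,None,fx=3.7,fy=3.7,interpolation=2))
E
```

```text
[ 0.48788133 -0.08606405  0.13080501]
```

View pics/s2.png

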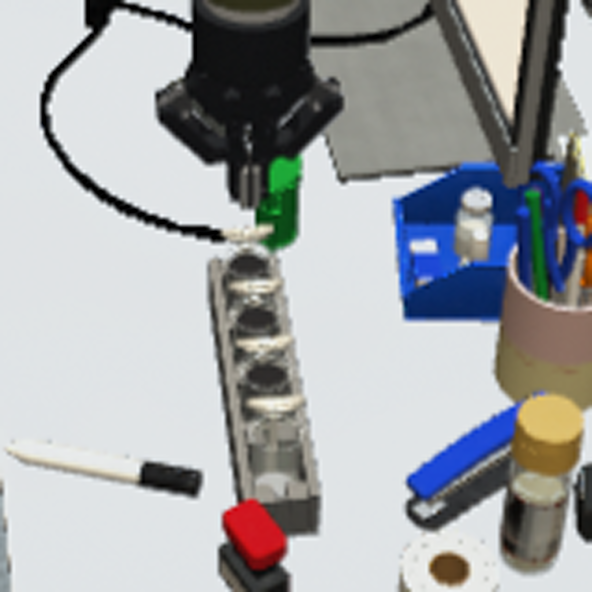

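Fingertips at (247,205) are right above the first lid at (247,235). Pressing gently.

{"fn": "jog_arm", "kwargs": {"increments": [[[0,0,0.04,0,0,0,255],[0,0,0.04,0,0,0,255],[0,0,0.03,0,0,0,255],[0,0,0.03,0,0,0,255],[0,0,0.03,0,0,0,255],[0,0,0.03,0,0,0,255],[0,0,0.014,0,0,0,255],[0,0,0,0,0,0,255],[0,0,0,0,0,0,255]]]}}

```text
clock: 6.0
tcp_pos: [0.4884, -0.0872, 0.0765]
orientation: [-0.0, 0.725, 0.689, 0.0]
wrist_force: [-0.2, -0.3, -0.1]
finger_gap: 0.0002
grip_force: 0.0
```

{"fn": "jog_arm", "kwargs": {"increments": [[[0,0,-0.11,0,0,0,255],[0,0,-0.11,0,0,0,255],[-0.108,0,0,0,0,0,255],[-0.108,0,0,0,0,0,255],[0,0,0,0,0,0,255],[0,0,0,0,0,0,255]]]}}

```text
clock: 6.6
tcp_pos: [0.4856, -0.1414, 0.1318]
orientation: [-0.0, 0.726, 0.688, 0.0]
wrist_force: [0.6, 0.3, -0.4]
finger_gap: 0.0002
grip_force: 0.0
```

```bash
python3 - <<'E'
from h import *
from workcell import cams,env
import cv2
print(env.get_state()['tcp_pos'])
r=cams.read_camera('side')
im=r['pixels'][:,:,::-1][190:300,290:370]
cv2.imwrite('pics/s3.png',cv2.resize(im,None,fx=5.4,fy=5.4,interpolation=2))
E
```

```text
[ 0.48558686 -0.14138999  0.131754  ]
```

View pics/s3.png

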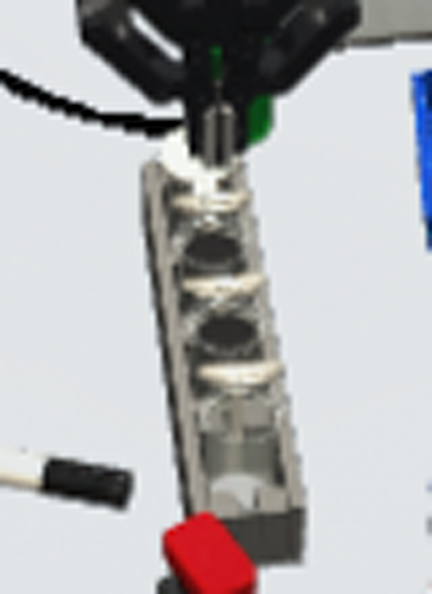

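The first lid is shut: a flat white disc shows at (180,155). I'll press the next two the same way.

{"fn": "jog_arm", "kwargs": {"increments": [[[0.004,0,0.04,0,0,0,255],[0,0,0.04,0,0,0,255],[0,0,0.03,0,0,0,255],[0,0,0.03,0,0,0,255],[0,0,0.03,0,0,0,255],[0,0,0.03,0,0,0,255],[0,0,0.018,0,0,0,255],[0,0,0,0,0,0,255],[0,0,0,0,0,0,255],[0,0,-0.11,0,0,0,255],[0,0,-0.11,0,0,0,255],[-0.107,0,0,0,0,0,255],[-0.107,0,0,0,0,0,255],[0,0,0,0,0,0,255],[0,0,0,0,0,0,255]]]}}

```text
clock: 8.15
tcp_pos: [0.4829, -0.1939, 0.1323]
orientation: [0.0, 0.726, 0.688, 0.0]
wrist_force: [-0.1, 0.0, -0.6]
finger_gap: 0.0003
grip_force: 0.0
```

{"fn": "jog_arm", "kwargs": {"increments": [[[0,0,0.04,0,0,0,255],[0,0,0.04,0,0,0,255],[0,0,0.03,0,0,0,255],[0,0,0.03,0,0,0,255],[0,0,0.03,0,0,0,255],[0,0,0.03,0,0,0,255],[0,0,0.022,0,0,0,255],[0,0,0,0,0,0,255],[0,0,0,0,0,0,255],[0,0,-0.11,0,0,0,255],[0,0,-0.11,0,0,0,255],[0,0,-0.18,0,0,0,255],[0,0,-0.18,0,0,0,255],[0,0,-0.18,0,0,0,255],[0.15,-0.1,0,0,0,0,255],[0.15,-0.1,0,0,0,0,255],[0.15,-0.1,0,0,0,0,255],[0.15,-0.1,0,0,0,0,255],[0,0,0,0,0,0,255],[0,0,0,0,0,0,255]]]}}

```text
clock: 10.15
tcp_pos: [0.3908, -0.038, 0.2673]
orientation: [0.001, 0.725, 0.689, 0.001]
wrist_force: [0.1, -0.6, 0.8]
finger_gap: 0.0002
grip_force: 0.0
```

```bash
python3 - <<'E'
from h import *
from workcell import cams,env
import cv2
print(env.get_state()['tcp_pos'])
r=cams.read_camera('side')
im=r['pixels'][:,:,::-1][180:310,250:370]
cv2.imwrite('pics/s4.png',cv2.resize(im,None,fx=4.6,fy=4.6,interpolation=2))
E
```

```text
[ 0.39075367 -0.03795714  0.26732126]
```

View pics/s4.png

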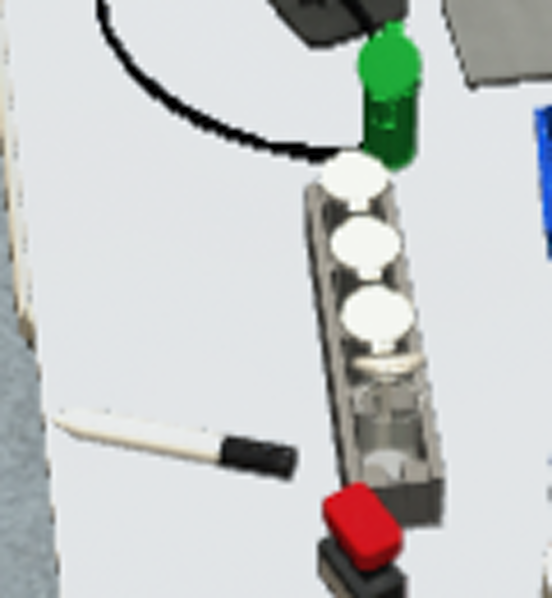

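Three lids lie flat and shut at (355,180), (365,243) and (377,313). The empty vial's lid still stands open at (388,362), and nothing else has moved.

```bash
python3 -c "
from workcell import ticket
print(ticket.hand_in())"
```

```text
the job is handed in; nothing more can be done
None
```

The job is handed in: the last picture shows the three filled vials' lids pressed flat shut, the empty vial's lid still wide open, and nothing else near the rack moved; hand-in returned no verdict.

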